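Seat a ball stud in the sprung ring nest of a shadow gauge and hold it for the reading

TASK

Bring the shadow gauge into focus for this part by turning the black focus knob until its white line points at the red rider on the dial. Then take the yellow ball stud out of the blue tray, set it ball down in the brass sprung ring between the lens and the light, and press it gently straight down against the spring until the flat foot under its ball bears on the steel anvil inside the ring. Hold it there, upright and pressed home, and finish while still holding it; leave the other two studs and the steel ring gauge where they are.

Things in the scene. Friction and masses are not known exactly. Their poses are not given: they have to be found in the camera images.
- gauge: bench shadow gauge fixed to the table, base plate 12 mm thick; origin on the table under the sprung ring's axis. In its frame the plate covers x -125 to 75, y -325 to 175 mm. Black 44 mm tubes, top 117 mm high: light on +y (front at y 80 mm), lens on -y (front at y -100 mm, shifting up to 20 mm along y as the focus knob turns). Knob on a block 68 mm high, its axis at x -95, y -160 mm
- anvil: fixed upright steel post of 16 mm diameter in the middle of the sprung ring, the hard datum stop. Origin at the centre of its flat top face, 50 mm above the table
- spring_ring (a joint): travel of the brass ring, m: 0 at rest, grows pressed down (end stop 0.015). Ring 54 mm wide round the anvil, with a 45 degree funnel seat 44 mm wide at the rim; rim 76 mm above the table at rest. A stud in the resting ring has its foot 12 mm above the anvil and meets it at 0.012. Spring: 6 N before it moves (more than a stud weighs), 16 N at 0.012, stud weight included
- focus_knob (a joint): angle of the black focus knob, rad, growing anticlockwise seen from above; at 0 its white line points along the gauge's -x. It goes from -1.5 to 1.5 and stays where it is left (friction 0.06 N m)
- knob_grip (a point): point on the focus knob's vertical axis, where to grip it: knob round, 34 mm in diameter, 36 mm tall with a 46 mm wide flange in its lowest 3 mm; this point is 26 mm above the knob's foot and 10 mm below its top. x axis along the white line
- index_rider (a joint): angle of the small red rider on the dial, with the same zero and sense as focus_knob: the knob is set when both have the same value. The rider does not need touching
- index_mark (a point): the red rider on the dial, 27 mm from the knob's axis; x axis points from the knob's axis to the rider
- yellow_stud: yellow plated steel ball stud to be gauged, ball down in one of the tray's pockets; about 0.44 kg, 112 mm tall. Origin at the centre of its flat foot (16 mm diameter), z along the shank. 40 mm ball centred at z 20.5 mm, neck 18 mm thick at z 40 to 48, taper 24 to 20 mm thick at z 50 to 70, threaded shank 20 mm thick at z 70 to 112 mm: grip here
- bright_stud: bystander: a ball stud of the same shape, bright steel, in another pocket of the tray
- black_stud: bystander: a ball stud of the same shape, black, in another pocket of the tray
- tray: fixed blue tray 225 (x) x 85 (y) x 32 mm, origin at the centre of its underside; three round pockets of 43 mm diameter and 20 mm depth in a row along its x, 70 mm apart (floor 12 mm above the table)
- ring_gauge: bystander: loose steel setting ring, 66 mm outer diameter, 38 mm bore, 20 mm tall; origin at the centre of its underside
Mind the look-alikes: they are no part of the job. Leave any purple look-alike of the yellow_stud alone.

How it is judged:
By the outcome, as a careful person would: the job done as asked, in the order asked, and still so for the second after the job is handed in, while the arm keeps its last pose, push and grip.
It also fails if it takes over 67 s, if anything falls off the work surface, if the arm or the gripper's body presses on something with over 40 N, if the wrist force passes 120 N, or if a joint passes its speed limit or range.

ROBOT

A 6-joint arm with a two-finger parallel gripper is mounted at the origin on the work surface. World frame = base frame: x ahead of the robot, y to its left, z up, the work surface at z = 0. Lengths are in m, angles in rad, forces in N, time in s.
With the tool pointing down it reaches from about 0.275 to 0.725 m from the base axis. Payload 15.9 kg.
Tool frame: the origin (TCP) lies at the very end of the fingers, on their centre line; the grasp point (between the pads) lies 19 mm behind it; z points along the fingers, y is the direction in which the jaws open and shut (so a half turn about z gives the same grasp; the last joint's range is limited). The gripper opens to 85 mm and grips with 20 to 120 N. Pads are 22 mm wide; open, the fingers measure 114 mm over their backs; the gripper's body (76 mm by 85 mm) begins 54 mm behind the grasp point. The pads swing forward as they close: fully open they stand 13 mm farther back than shut.
Start: joints at [-1.216, 0.213, -0.034, 1.323, 0, 1.571], TCP at [0.174, -0.469, 0.231] pointing down, gripper open.
Joint ranges: [-2.98, 2.98], [-0.74, 1.72], [-1.14, 1.35], [-2.1, 2.04], [-1.57, 1.44], [-3.14, 3.14]. Speed limits (rad/s): [1.89, 1.89, 2.39, 2.57, 3.14, 3.14].

INTERFACE

Orientations are given as a unit quaternion [x, y, z, w].
In Python, from bench import arm gives the robot as it stands.
- The arm moves only by the tool play_rows, never from a script. Its argument "series" is one flat list of numbers, 7 for each row, row after row: the closure, from 0 (fully open) to 1 (shut), then the shift along the tool's x, y, z in m, then the turn, a rotation vector about the tool's x, y, z in rad. A call has 1 to 5 rows; each row is the pose to reach, as a shift and turn from the pose commanded when the call began, along the tool's axes at that moment; what a row does not reach only later rows make up. A row lasts 1/12 s, in which the tool goes at most 41.7 mm and 7.16 degrees, less where a joint would pass 70% of its speed; a pose out of reach is approached as far as the arm can. A call with a gripper value outside its range is refused whole. The fingers move at their own pace and stop on an object; "newtons" is the grip in N (left out, the last holds). Time passes only in rows, so rows that repeat a pose let the fingers close. It gives the time, the measured TCP pose, the force and the opening at its end, in the units of the state.
- arm.read_state(): the state, without advancing time (a new reading comes with each control period).
- arm.capture(name): name is "side" or "top"; returns (picture, depth): 420x560x3 uint8, red, green, blue; 420x560 float32, m along the optical axis (not along the pixel's ray), 0 where there is no reading.
- arm.camera_model(name): a dict with "camera_matrix" (3x3 intrinsics, pixels), "rvec" (rotation vector, rad) and "tvec" (3), from world to camera coordinates, as OpenCV has them. Camera axes: x right, y down, z forward; pixel columns grow to the right and rows downward; lengths in m; the calibration is good to about 2 mm. A picture is of the moment at which its call begins. camera_model takes no time and is no camera call.
- arm.close_job(): hands the job in, once; it reports no verdict.
Trained networks look in the newest picture that a camera, given by its name, has taken for a name from the list of things; names that differ only in an ending like _2 or _b are one class to them, and where a whole thing is asked for, a point or a joint stands for the part that bears it (a point fixed in the world has none). Each returns a list of dicts, best first, with "confidence" (0 to 1); they miss things now and then, are a little off and sometimes report something else, mostly with a low value. They report only what shows in the picture. A call takes as long as a camera call. They do not tell look-alikes from the thing itself.
- arm.trace(label, camera): "region" (420x560 bool, what is visible of it) and "extent" ([left, top, width, height] in pixels, round what is visible of it).
The state is a dict: "time_s": time; "joint_pos": joint angles; "dq": joint speeds; "joint_torque": joint torques, N m; "ee_pos": TCP position; "tool_rot": TCP orientation; "contact_force": force on the tool from outside, world axes, zero at the start; "ft_torque": the same for the moment, N m; "finger_gap": finger opening in m.
Only numpy, scipy, OpenCV 4.12 (cv2) and the standard library are available. Lean on these libraries where they do the work, as an engineer would, in place of code of your own. Each camera call takes 0.05 s, during which the arm holds its last target. There are 200 camera calls.

## Working session

There is one attempt and no reset: what is moved stays moved. The work goes in short steps, Python scripts to look and compute and a tool call to move; the robot and the scene stay as the last step left them, time stands still between calls to the robot, and variables do not carry over. Pictures are saved under pics/ and viewed, about 8 in all and at most 12, crops included, and the job is handed in when it is done.

Besides the shell and the picture viewer there is one more tool, called after "Call:" as name(argument=value, ...) on one line, values as JSON. play_rows: Moves the arm, as the interface text tells. Its arguments: {"type":"object","properties":{"series":{"type":"array"},"newtons":{"type":"number"}},"required":["series"]}

```bash
mkdir -p pics; ls; python3 - <<'E'
from bench import arm
import cv2
s=arm.read_state();print(s)
for n in("side","top"):
    p,d=arm.capture(n);cv2.imwrite(f"pics/{n}0.png",p[:,:,::-1]);m=arm.camera_model(n);print(n,m)
E
```

```text
pics
{'time_s': 0.0, 'joint_pos': array([-1.21598111e+00,  2.13346726e-01, -3.50363769e-02,  1.32351937e+00,
        1.46808464e-05,  1.57078500e+00]), 'dq': array([-4.27125765e-04,  3.45148626e-04,  8.79067513e-05, -2.01102200e-03,
       -7.79740509e-04,  1.11686247e-03]), 'joint_torque': array([ 4.43708355e-03, -6.86176872e+01,  4.87106502e+01,  1.75781117e-02,
        1.54475297e-04, -4.92428319e-05]), 'ee_pos': array([ 0.17359507, -0.46853572,  0.2308299 ]), 'tool_rot': array([ 9.84303352e-01,  1.76484011e-01, -9.03769604e-05, -5.45686995e-04]), 'contact_force': array([ 0.4795095 ,  0.27166514, -0.10770572]), 'ft_torque': array([ 0.04429087, -0.04524546,  0.04582592]), 'finger_gap': 0.08517090805507435}
side {'camera_matrix': array([[433.45572153,   0.        , 285.7655492 ],
       [  0.        , 433.45572153, 208.98946118],
       [  0.        ,   0.        ,   1.        ]]), 'rvec': array([ 0.62938596, -2.70740797,  1.08233955]), 'tvec': array([0.50041818, 0.18343454, 0.85353318])}
top {'camera_matrix': array([[447.11264235,   0.        , 275.67018805],
       [  0.        , 447.11264235, 211.51494776],
       [  0.        ,   0.        ,   1.        ]]), 'rvec': array([ 2.16878547, -2.13776499,  0.17164997]), 'tvec': array([0.07491669, 0.52208597, 1.19825113])}
```

View pics/top0.png

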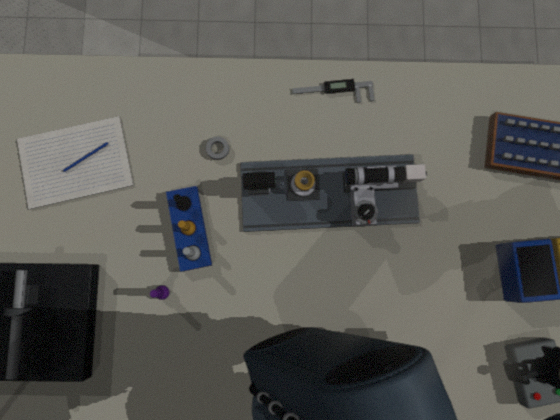

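View pics/side0.png

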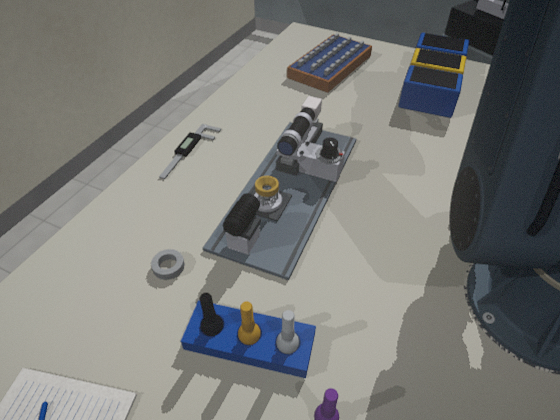

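Top view: black (183,202), yellow (187,228) and bright (192,254) studs in the tray, a purple look-alike at (160,292) outside it, the brass ring at (303,182), the knob at (365,211), the light at (258,181) and the ring gauge at (216,148). The side view agrees. The yellow stud in the tray at (187,228) fits the description. I'll measure and crop.

```bash
cat > h.py <<'E'
import numpy as np, cv2
from bench import arm
def cam(n):
    m=arm.camera_model(n);return m["camera_matrix"],cv2.Rodrigues(m["rvec"])[0],m["tvec"]
def onz(n,uv,z):
    K,R,t=cam(n);uv=np.atleast_2d(np.asarray(uv,float))
    r=(np.c_[uv,np.ones(len(uv))]@np.linalg.inv(K).T)@R; c=-R.T@t
    return c+r*((z-c[2])/r[:,2])[:,None]
def cloud(n,d,mask):
    K,R,t=cam(n);v,u=np.nonzero(mask&(d>0));z=d[v,u]
    p=(np.c_[u,v,np.ones(len(u))]@np.linalg.inv(K).T)*z[:,None]
    return (p-t)@R
def proj(n,P):
    m=arm.camera_model(n);return cv2.projectPoints(np.atleast_2d(P).astype(float),m["rvec"],m["tvec"],m["camera_matrix"],None)[0][:,0]
E
python3 - <<'E'
from h import *
np.set_printoptions(precision=4,suppress=True)
for n in("top","side"):
    p,d=arm.capture(n)
    np.savez(f"{n}0.npz",p=p,d=d)
    for l in("gauge","anvil","spring_ring","focus_knob","index_rider","yellow_stud","tray","ring_gauge","black_stud","bright_stud"):
        for r in arm.trace(l,n)[:3]:
            c=cloud(n,d,r["region"]);v,u=np.nonzero(r["region"])
            print(n,l,round(r["confidence"],2),r["extent"],len(c),"uv",u.mean().round(1),v.mean().round(1),"med",np.median(c,0) if len(c) else None,"zmax",c[:,2].max() if len(c) else None)
            if r is not None and l in("gauge","tray") and r["confidence"]>.5:np.save(f"{n}_{l}.npy",r["region"])
p=np.load("top0.npz")["p"][:,:,::-1]
a=cv2.resize(p[180:245,335:400],(520,520),interpolation=cv2.INTER_CUBIC)
q=np.load("side0.npz")["p"][:,:,::-1]
b=cv2.resize(q[275:380,190:330],(280,210))
e=cv2.resize(p[185:275,160:215],(275,450),interpolation=cv2.INTER_CUBIC)
o=np.zeros((520,800,3),np.uint8);o[:,:520]=a;o[:450,522:797]=e
cv2.imwrite("pics/crop1.png",o)
E
```

```text
top gauge 0.59 [242.8, 155.8, 182.9, 76.4] 12160 uv 329.8 192.3 med [ 0.5778 -0.0712  0.0144] zmax 0.1244914640840143
top spring_ring 0.61 [292.1, 171.1, 23.4, 22.1] 312 uv 303.5 180.8 med [0.6021 0.0075 0.0727] zmax 0.0813370243525277
top focus_knob 0.77 [357.3, 200.2, 17.2, 19.0] 226 uv 366.2 211.3 med [ 0.5159 -0.1546  0.1065] zmax 0.11449185181037161
top yellow_stud 0.74 [177.1, 221.2, 19.8, 11.0] 200 uv 186.3 226.8 med [0.4696 0.3185 0.0498] zmax 0.12815896725150194
top yellow_stud 0.59 [149.6, 282.8, 21.7, 16.5] 221 uv 159.5 292.2 med [0.2982 0.3834 0.0375] zmax 0.11734772520990275
top yellow_stud 0.43 [355.4, 205.8, 18.6, 15.0] 224 uv 366.0 211.2 med [ 0.5159 -0.1538  0.1066] zmax 0.11449185181037161
top tray 0.71 [164.8, 184.7, 47.3, 90.0] 2005 uv 189.1 229.8 med [0.4618 0.3183 0.032 ] zmax 0.1253190797556902
top ring_gauge 0.87 [204.3, 137.2, 26.4, 23.7] 378 uv 217.1 147.6 med [0.7065 0.2522 0.0189] zmax 0.02776412888976222
top black_stud 0.53 [174.7, 194.3, 19.3, 15.3] 197 uv 182.2 201.6 med [0.5369 0.3326 0.0515] zmax 0.1291627517091669
top bright_stud 0.69 [186.2, 242.6, 
[... 698 characters left out ...]
.78 [179.4, 298.5, 135.1, 77.6] 4792 uv 249.9 341.1 med [0.4589 0.3412 0.0319] zmax 0.0368655354213996
side ring_gauge 0.75 [150.9, 248.7, 33.2, 29.3] 691 uv 166.7 264.2 med [0.7031 0.2585 0.0189] zmax 0.02440450673434984
side black_stud 0.57 [199.3, 293.9, 20.1, 41.7] 607 uv 208.9 315.8 med [0.5343 0.3463 0.0669] zmax 0.126702582061308
side bright_stud 0.7 [276.5, 307.3, 21.9, 47.1] 630 uv 287.4 333.8 med [0.3998 0.3168 0.0649] zmax 0.12661026199498213
side bright_stud 0.35 [148.7, 249.0, 38.6, 24.9] 686 uv 166.9 263.8 med [0.7031 0.2575 0.019 ] zmax 0.02440450673434984
side bright_stud 0.24 [319.0, 135.1, 15.4, 24.9] 306 uv 329.0 148.1 med [ 0.5152 -0.147   0.096 ] zmax 0.11108872837993744
```

View pics/crop1.png

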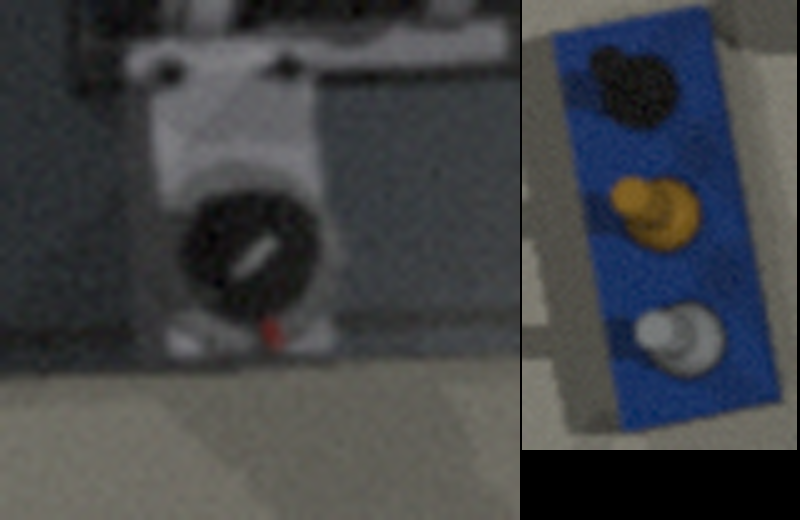

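The crop confirms yellow as the middle pocket stud (shank top near (630,190) in the crop). The white line runs lower-left to upper-right at (255,257). The red rider is at about (272,332), below the knob and slightly right. Next I'll do the precise geometry.

```bash
python3 - <<'E'
from h import *
np.set_printoptions(precision=4,suppress=True)
g=np.load("top_gauge.npy");P=np.load("top0.npz");p=P["p"];d=P["d"]
c=cloud("top",d,np.ones(d.shape,bool))
# plate: gauge yaw by min area rect of points 8..18mm in region
m=(abs(c[:,2]-.012)<.005)&(c[:,0]>.43)&(c[:,0]<.72)&(c[:,1]<.2)&(c[:,1]>-.36)
r=cv2.minAreaRect((c[m,:2]*1000).astype(np.float32));print("plate",r)
cn=cv2.findContours(g.astype(np.uint8),0,2)[0];cn=max(cn,key=cv2.contourArea)[:,0]
print("mask rect",cv2.minAreaRect((onz("top",cn,.012)[:,:2]*1000).astype(np.float32)))
hsv=cv2.cvtColor(p,cv2.COLOR_RGB2HSV)
def comp(mask,name,box,z,cam="top"):
    k=np.zeros(mask.shape,bool);k[box[1]:box[3],box[0]:box[2]]=1;v,u=np.nonzero(mask&k)
    print(cam,name,len(u),"uv",u.mean(),v.mean(),"w",onz(cam,[u.mean(),v.mean()],z)[0]);return u,v
# white line & red & knob dark
gray=p.max(2).astype(int)
print("gray knob patch\n",gray[200:228,355:380])
red=(p[:,:,0].astype(int)-p[:,:,1:].max(2)>35)
comp(red,"rider",(355,210,380,230),.072)
q=np.load("side0.npz")["p"];red=(q[:,:,0].astype(int)-q[:,:,1:].max(2)>35)
u,v=comp(red,"rider",(315,140,350,175),.072,"side")
for n in("top","side"):
    D=np.load(f"{n}0.npz")["d"];C=cloud(n,D,np.ones(D.shape,bool))
    def near(x,y,z0,z1,rad):
        m=(np.hypot(C[:,0]-x,C[:,1]-y)<rad)&(C[:,2]>z0)&(C[:,2]<z1);return C[m]
    k=near(.515,-.153,.098,.112,.03);print(n,"knob top",len(k),k.mean(0),cv2.minEnclosingCircle((k[:,:2]*1000).astype(np.float32)))
    k=near(.603,.007,.071,.082,.04);print(n,"ring rim",len(k),np.median(k,0),cv2.minEnclosingCircle((k[:,:2]*1000).astype(np.float32)))
    for nm,x,y in(("yel",.467,.325),("blk",.535,.34),("bri",.4,.31)):
        k=near(x,y,.115,.135,.03);print(n,nm,"shank top",len(k),k.mean(0),cv2.minEnclosingCircle((k[:,:2]*1000).astype(np.float32)))
        k=near(x,y,.085,.115,.03);print(n,nm,"shank",len(k),k.mean(0))
E
```

```text
plate ((575.6402587890625, -78.92507934570312), (274.45941162109375, 555.913330078125), 0.8065239191055298)
mask rect ((583.4882202148438, -84.171142578125), (201.35684204101562, 529.7552490234375), 3.7039968967437744)
gray knob patch
 [[115 119 114 111 111 112 106  95  92  89  93 102 102 109 113 118 118 122
  117 101  78  63  59  60  67]
 [111 115 119 109  99  93  90  85  84  86  85  85  88  89  94  97 108 119
  118 107  82  65  61  65  59]
 [107 116 110  95  89  87  90  89  87  82  85  78  85  86  86  86  93 102
  115 110  84  64  62  63  59]
 [105 109  98  85  86  86  84  83  81  68  67  64  64  66  72  73  78  93
  104 109  83  66  60  62  65]
 [ 86  95  87  82  85  70  55  52  41  38  31  25  37  40  39  41  61  81
   86  97  79  63  60  62  63]
 [ 80  87  81  80  64  38  32  23  23  27  23  25  29  20  21  34  35  50
   71  83  75  65  64  63  58]
 [ 63  63  61  62  48  25  20  13  25  20  26  23  30  17  26  34  27  29
   50  70  77  67  65  59  64]
 [ 55  49  47  43  35  20  20  20  26  27  29  25  22  20  23  34  25  32
   35  50  78  75  71  63  66]
 [ 54  55  52  42  23  1
[... 2769 characters left out ...]
51478576660156)
top bri shank 19 [0.4018 0.3018 0.1004]
side knob top 150 [ 0.517  -0.1545  0.1064] ((518.4656982421875, -157.9630126953125), 18.954484939575195)
side ring rim 225 [0.6034 0.0062 0.0751] ((603.56494140625, 8.403831481933594), 27.97565269470215)
side yel shank top 133 [0.4712 0.3259 0.1229] ((472.248046875, 324.4544677734375), 10.175511360168457)
side yel shank 111 [0.4682 0.3302 0.1006]
side blk shank top 130 [0.5391 0.3409 0.1229] ((540.25048828125, 339.75238037109375), 10.00811767578125)
side blk shank 120 [0.5355 0.3447 0.1   ]
side bri shank top 131 [0.4033 0.3109 0.1231] ((403.6056213378906, 309.9950256347656), 9.653767585754395)
side bri shank 110 [0.4007 0.3156 0.1003]
```

```bash
cat >> h.py <<'E'
def line_rider(n,p,k=(.5187,-.1582)):
    """line angle and rider angle (deg, gauge zero/sense) from one picture"""
    yaw=3.6; c=proj(n,[k[0],k[1],.104])[0]
    big=cv2.resize(p,None,fx=6,fy=6,interpolation=cv2.INTER_CUBIC).astype(float)
    H,W=big.shape[:2];V,U=np.mgrid[:H,:W];U=(U+.5)/6-.5;V=(V+.5)/6-.5
    w0=int((c[0]-25)*6);w1=int((c[0]+25)*6);h0=int((c[1]-25)*6);h1=int((c[1]+30)*6)
    U=U[h0:h1,w0:w1];V=V[h0:h1,w0:w1];B=big[h0:h1,w0:w1]
    X=onz(n,np.c_[U.ravel(),V.ravel()],.104)[:,:2]-k
    g=B.min(2).ravel();m=(np.hypot(*X.T)<.0125)&(g>50)
    x=X[m];w=g[m]-40;mu=np.average(x,0,w);e=np.linalg.eigh(np.cov(x.T,aweights=w))[1][:,1]
    if e[0]>0:e=-e
    la=(np.degrees(np.arctan2(e[1],e[0]))-180-yaw+180)%360-180
    Y=onz(n,np.c_[U.ravel(),V.ravel()],.071)[:,:2]-k
    r=(B[:,:,0]-B[:,:,1:].max(2)).ravel();m=(r>25)&(np.hypot(*Y.T)<.045)
    y=np.average(Y[m],0,r[m]);ra=(np.degrees(np.arctan2(y[1],y[0]))-180-yaw+180)%360-180
    print(n,"line mid mm",mu*1e3,"len",np.ptp(x@e)*1e3,"angle",la,"| rider",y*1e3,"r",np.hypot(*y)*1e3,"angle",ra,"axis px",c)
E
python3 - <<'E'
from h import *
np.set_printoptions(precision=2,suppress=True)
for n in("top","side"):line_rider(n,np.load(f"{n}0.npz")["p"])
E
```

```text
top line mid mm [-3.32  3.04] len 15.811914101340314 angle -48.36186948185667 | rider [-25.02  -8.77] r 26.50752828987681 angle 15.71137227845685 axis px [367.83 210.11]
side line mid mm [-3.07  0.18] len 24.35598771199432 angle -35.99445167588192 | rider [-26.57 -11.12] r 28.803742040888803 angle 19.10334190517699 axis px [329.68 142.23]
```

Call:
play_rows(series=[0,0.035,-0.014,0,0,0,0,0,0.07,-0.028,0,0,0,0,0,0.105,-0.042,0,0,0,0,0,0.14,-0.056,0,0,0,0,0,0.175,-0.07,0,0,0,0])

```text
time_s: 1.62
ee_pos: [0.3144, -0.3411, 0.2314]
tool_rot: [0.984, 0.176, 0.0, 0.0]
contact_force: [1.1, -1.0, -0.8]
finger_gap: 0.0856
```

```bash
cat >> h.py <<'E'
from scipy.spatial.transform import Rotation as Ro
def plan(x,y,z,yaw=None):
    "shift (tool axes) and turn about tool z, from measured pose to world x,y,z and tool-x yaw (deg), tool down"
    s=arm.read_state();R=Ro.from_quat(s["tool_rot"]);M=R.as_matrix();cur=np.degrees(np.arctan2(M[1,0],M[0,0]))
    print("t",s["time_s"],"pos",s["ee_pos"].round(4),"yaw",cur.round(2),"tilt",np.degrees(np.arccos(-M[2,2])).round(2),"q",s["joint_pos"].round(3),"F",s["contact_force"].round(1),"gap",round(s["finger_gap"],4))
    if x is not None:
        print("shift",(M.T@(np.array([x,y,z])-s["ee_pos"])).round(4))
    if yaw is not None: print("turn z",np.radians(cur-yaw).round(3))
E
python3 - <<'E'
from h import *
plan(.5187,-.1582,.18,151)
E
```

```text
t 1.6167 pos [ 0.3144 -0.3411  0.2314] yaw 20.3 tilt 0.02 q [-0.826  0.138 -0.125  1.308 -0.     1.961] F [ 1.1 -1.  -0.8] gap 0.0856
shift [ 0.255  -0.1006  0.0514]
turn z -2.281
```

Call:
play_rows(series=[0,0.038,-0.015,0.01,0,0,-0.12,0,0.076,-0.03,0.02,0,0,-0.24,0,0.114,-0.045,0.03,0,0,-0.36,0,0.152,-0.06,0.04,0,0,-0.48,0,0.19,-0.075,0.05,0,0,-0.6])

```text
time_s: 2.03
ee_pos: [0.4654, -0.2056, 0.1815]
tool_rot: [0.887, 0.462, 0.0, 0.0]
contact_force: [0.5, -1.1, 0.7]
finger_gap: 0.0854
```

Call:
play_rows(series=[0,0,0,0,0,0,-0.12,0,0,0,0,0,0,-0.24,0,0,0,0,0,0,-0.36,0,0,0,0,0,0,-0.48,0,0,0,0,0,0,-0.6])

```text
time_s: 2.45
ee_pos: [0.4643, -0.2072, 0.1817]
tool_rot: [0.711, 0.704, -0.0, -0.0]
contact_force: [-0.4, 0.5, -0.0]
finger_gap: 0.0851
```

Call:
play_rows(series=[0,0,0,0,0,0,-0.12,0,0,0,0,0,0,-0.24,0,0,0,0,0,0,-0.36,0,0,0,0,0,0,-0.48,0,0,0,0,0,0,-0.6])

```text
time_s: 2.87
ee_pos: [0.4642, -0.2074, 0.1818]
tool_rot: [0.471, 0.882, -0.0, 0.0]
contact_force: [-0.4, 0.1, 0.3]
finger_gap: 0.0852
```

```bash
python3 - <<'E'
from h import *
plan(.5187,-.1582,.13,151)
E
```

```text
t 2.8667 pos [ 0.4642 -0.2074  0.1818] yaw 123.8 tilt 0.0 q [-0.42   0.244 -0.12   1.207 -0.     0.561] F [-0.4  0.1  0.3] gap 0.0852
shift [0.0105 0.0727 0.0518]
turn z -0.475
```

Call:
play_rows(series=[0,0.0025,0.018,0.013,0,0,-0.12,0,0.005,0.036,0.026,0,0,-0.24,0,0.0075,0.055,0.039,0,0,-0.36,0,0.0105,0.0727,0.0518,0,0,-0.475,0,0.0105,0.0727,0.0518,0,0,-0.475])

```text
time_s: 3.28
ee_pos: [0.5197, -0.1564, 0.1275]
tool_rot: [0.249, 0.969, 0.0, -0.001]
contact_force: [-0.5, 0.4, -0.3]
finger_gap: 0.0852
```

```bash
python3 - <<'E'
from h import *
plan(.5187,-.1582,.078,151)
for n in("top","side"):
    p,d=arm.capture(n);np.savez(f"{n}1.npz",p=p,d=d)
    u,v=proj(n,[.5187,-.1582,.104])[0].astype(int)
    cv2.imwrite(f"pics/{n}1.png",cv2.resize(p[v-45:v+45,u-60:u+60,::-1],(400,300),interpolation=cv2.INTER_CUBIC))
cv2.imwrite("pics/pre_knob.png",np.hstack([cv2.imread(f"pics/{n}1.png") for n in("top","side")]))
E
```

```text
t 3.2833 pos [ 0.5197 -0.1564  0.1275] yaw 151.19 tilt 0.16 q [-2.930e-01  3.430e-01 -1.260e-01  1.105e+00  1.000e-03  2.100e-01] F [-0.5  0.4 -0.3] gap 0.0852
shift [-0.0002 -0.002   0.0495]
turn z 0.003
```

View pics/pre_knob.png

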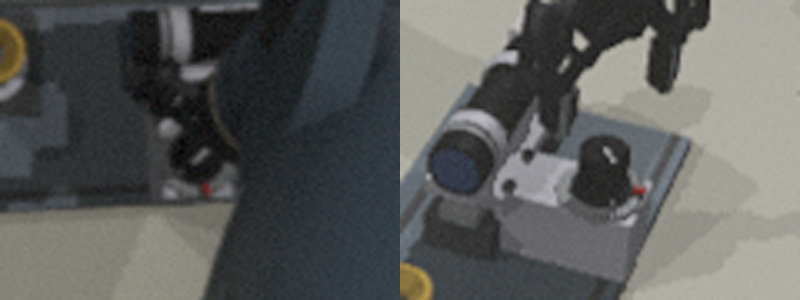

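The side crop shows the fingers straddling the knob, clear of the tube. Now I descend and grip.

Call:
play_rows(series=[0,0,0,0.012,0,0,0,0,0,0,0.025,0,0,0,0,0,0,0.037,0,0,0,0,0,0,0.0505,0,0,0,0,0,0,0.0505,0,0,0], newtons=30)

```text
time_s: 3.8
ee_pos: [0.5176, -0.1589, 0.0781]
tool_rot: [0.254, 0.967, -0.0, -0.001]
contact_force: [-0.7, 1.0, 0.3]
finger_gap: 0.0856
```

Call:
play_rows(series=[0.3,0,0,0,0,0,0,0.5,0,0,0,0,0,0,0.8,0,0,0,0,0,0,1,0,0,0,0,0,0,1,0,0,0,0,0,0])

```text
time_s: 4.22
ee_pos: [0.5193, -0.159, 0.0804]
tool_rot: [0.253, 0.967, -0.0, 0.001]
contact_force: [-4.0, -0.3, 8.6]
finger_gap: 0.0334
```

```bash
python3 - <<'E'
from h import *
plan(.5187,-.1582,.078,215)
E
```

```text
t 4.2167 pos [ 0.5193 -0.159   0.0804] yaw 150.65 tilt 0.08 q [-0.297  0.374 -0.207  0.989 -0.001  0.216] F [-4.  -0.3  8.6] gap 0.0334
shift [0.0009 0.0004 0.0024]
turn z -1.123
```

Call:
play_rows(series=[1,0,0,-0.002,0,0,-0.11,1,0,0,-0.002,0,0,-0.22,1,0,0,-0.002,0,0,-0.33,1,0,0,-0.002,0,0,-0.44,1,0,0,-0.002,0,0,-0.55])

```text
time_s: 4.63
ee_pos: [0.5193, -0.1584, 0.0807]
tool_rot: [-0.022, 1.0, 0.0, -0.0]
contact_force: [8.0, -0.4, -20.7]
finger_gap: 0.0329
```

Call:
play_rows(series=[1,0,0,0,0,0,-0.11,1,0,0,0,0,0,-0.22,1,0,0,0,0,0,-0.33,1,0,0,0,0,0,-0.44,1,0,0,0,0,0,-0.56])

```text
time_s: 5.05
ee_pos: [0.5191, -0.1579, 0.0807]
tool_rot: [-0.297, 0.955, 0.001, 0.0]
contact_force: [6.6, 3.5, -17.6]
finger_gap: 0.0328
```

Call:
play_rows(series=[1,0,0,0,0,0,0,1,0,0,0,0,0,0])

```text
time_s: 5.22
ee_pos: [0.5191, -0.1579, 0.0807]
tool_rot: [-0.295, 0.955, 0.001, 0.0]
contact_force: [7.5, 2.4, -18.7]
finger_gap: 0.033
```

```bash
python3 - <<'E'
from h import *
plan(None,0,0,215)
print(arm.read_state()["ft_torque"])
p,d=arm.capture("side");np.savez("side2.npz",p=p,d=d);line_rider("side",p)
p,d=arm.capture("top");np.savez("top2.npz",p=p,d=d);line_rider("top",p)
E
```

```text
t 5.2167 pos [ 0.5191 -0.1579  0.0807] yaw -145.65 tilt 0.08 q [-0.296  0.374 -0.205  0.992  0.001 -0.895] F [  7.5   2.4 -18.7] gap 0.033
turn z -6.295
[ 0.5136066  -1.53195197  0.01615907]
side line mid mm [ 0.69721342 10.13445141] len 8.541073721537117 angle -32.49623492792287 | rider [-26.53341457 -11.04531765] r 28.740583336501267 angle 19.00096286902226 axis px [329.68300106 142.22552312]Traceback (most recent call last):
  File "<stdin>", line 5, in <module>
  File "h.py", line 24, in line_rider
    x=X[m];w=g[m]-40;mu=np.average(x,0,w);e=np.linalg.eigh(np.cov(x.T,aweights=w))[1][:,1]
                        ~~~~~~~~~~^^^^^^^
    raise ZeroDivisionError(
        "Weights sum to zero, can't be normalized")
ZeroDivisionError: Weights sum to zero, can't be normalized
```

Call:
play_rows(series=[1,0,0,0.0012,0,0,0,0.4,0,0,0.0012,0,0,0,0,0,0,0.0012,0,0,0,0,0,0,0.0012,0,0,0,0,0,0,-0.02,0,0,0])

```text
time_s: 5.73
ee_pos: [0.5172, -0.158, 0.0988]
tool_rot: [-0.295, 0.956, 0.001, -0.002]
contact_force: [0.1, 0.0, -1.2]
finger_gap: 0.0792
```

Call:
play_rows(series=[0,0,0,-0.03,0,0,0,0,0,0,-0.06,0,0,0,0,0,0,-0.09,0,0,0,0,0,0,-0.1,0,0,0,0,0,0,-0.1,0,0,0])

```text
time_s: 6.15
ee_pos: [0.5204, -0.159, 0.2044]
tool_rot: [-0.295, 0.956, -0.001, 0.002]
contact_force: [0.0, 0.1, 0.3]
finger_gap: 0.0854
```

```bash
python3 - <<'E'
from h import *
plan(.473,.324,.19,103.6)
plan(.52,.05,.19,180)
p,d=arm.capture("side");line_rider("side",p)
E
```

```text
t 6.15 pos [ 0.5204 -0.159   0.2044] yaw -145.74 tilt 0.27 q [-0.297  0.306  0.019  1.28  -0.    -0.895] F [0.  0.1 0.3] gap 0.0854
shift [-0.2327  0.4259  0.0134]
turn z -4.352
t 6.15 pos [ 0.5204 -0.159   0.2044] yaw -145.74 tilt 0.27 q [-0.297  0.306  0.019  1.28  -0.    -0.895] F [0.  0.1 0.3] gap 0.0854
shift [-0.1173  0.173   0.0141]
turn z -5.685
side line mid mm [-3.19398122 -4.06459015] len 24.397596004934805 angle 26.52836430263858 | rider [-26.60961215 -11.06794803] r 28.819627555178904 angle 18.98428067118789 axis px [329.68300106 142.22552312]
```

Call:
play_rows(series=[0,-0.019,0.035,0,0,0,0.08,0,-0.038,0.07,0,0,0,0.16,0,-0.057,0.105,0,0,0,0.24,0,-0.076,0.14,0,0,0,0.31,0,-0.096,0.175,0,0,0,0.38])

```text
time_s: 6.62
ee_pos: [0.4985, 0.0416, 0.2]
tool_rot: [-0.107, 0.994, -0.0, -0.001]
contact_force: [0.8, 0.1, -0.5]
finger_gap: 0.0854
```

```bash
python3 - <<'E'
from h import *
plan(.473,.324,.19,-167.5)
T=[]
for n in("top","side"):
    p,d=arm.capture(n);np.savez(f"{n}3.npz",p=p,d=d);line_rider(n,p)
    u,v=proj(n,[.5187,-.1582,.09])[0].astype(int)
    T.append(cv2.resize(p[v-20:v+20,u-20:u+20,::-1],(400,400),interpolation=cv2.INTER_CUBIC))
cv2.imwrite("pics/knob3.png",np.hstack(T))
E
```

```text
t 6.6167 pos [0.4985 0.0416 0.2   ] yaw -167.74 tilt 0.12 q [ 0.083  0.223 -0.101  1.249 -0.    -0.131] F [ 0.8  0.1 -0.5] gap 0.0854
shift [-0.0351  0.2813  0.0099]
turn z -0.004Traceback (most recent call last):
  File "<stdin>", line 5, in <module>
  File "h.py", line 29, in line_rider
    y=np.average(Y[m],0,r[m]);ra=(np.degrees(np.arctan2(y[1],y[0]))-180-yaw+180)%360-180
    raise ZeroDivisionError(
        "Weights sum to zero, can't be normalized")
ZeroDivisionError: Weights sum to zero, can't be normalized
```

Call:
play_rows(series=[0,-0.005,0.038,0,0,0,0,0,-0.01,0.076,0,0,0,0,0,-0.015,0.114,0,0,0,0,0,-0.019,0.152,0,0,0,0,0,-0.024,0.19,0,0,0,0])

```text
time_s: 7.08
ee_pos: [0.4809, 0.2323, 0.2]
tool_rot: [-0.109, 0.994, -0.0, -0.001]
contact_force: [0.4, 0.2, 0.4]
finger_gap: 0.0854
```

Call:
play_rows(series=[0,-0.004,0.03,0,0,0,0,0,-0.008,0.06,0.005,0,0,0,0,-0.011,0.091,0.01,0,0,0,0,-0.011,0.091,0.01,0,0,0])

```text
time_s: 7.42
ee_pos: [0.4714, 0.3259, 0.1885]
tool_rot: [-0.111, 0.994, -0.0, -0.002]
contact_force: [-1.1, 0.8, -0.6]
finger_gap: 0.0854
```

```bash
python3 - <<'E'
from h import *
np.set_printoptions(precision=2,suppress=True)
plan(.473,.324,.086,-167.5)
T=[]
for n in("top","side"):
    p,d=arm.capture(n);np.savez(f"{n}3.npz",p=p,d=d)
    try: line_rider(n,p)
    except Exception as e: print(n,e)
    u,v=proj(n,[.5187,-.1582,.09])[0].astype(int)
    T.append(cv2.resize(p[v-20:v+20,u-20:u+20,::-1],(400,400),interpolation=cv2.INTER_CUBIC))
cv2.imwrite("pics/knob3.png",np.hstack(T))
E
```

```text
t 7.4167 pos [0.47 0.33 0.19] yaw -167.29 tilt 0.18 q [0.6  0.38 0.08 1.28 0.   0.38] F [-1.1  0.8 -0.6] gap 0.0854
shift [-0.  -0.   0.1]
turn z 0.004
top line mid mm [-5.45 -3.65] len 13.731082353096072 angle 10.653685522401474 | rider [-25.38  -8.88] r 26.88928036190258 angle 15.691305187320381 axis px [367.83 210.11]
side line mid mm [-1.96 -2.14] len 24.88538872980752 angle 44.37844129103166 | rider [-26.61 -11.01] r 28.7930915588548 angle 18.8798232008063 axis px [329.68 142.23]
```

View pics/knob3.png

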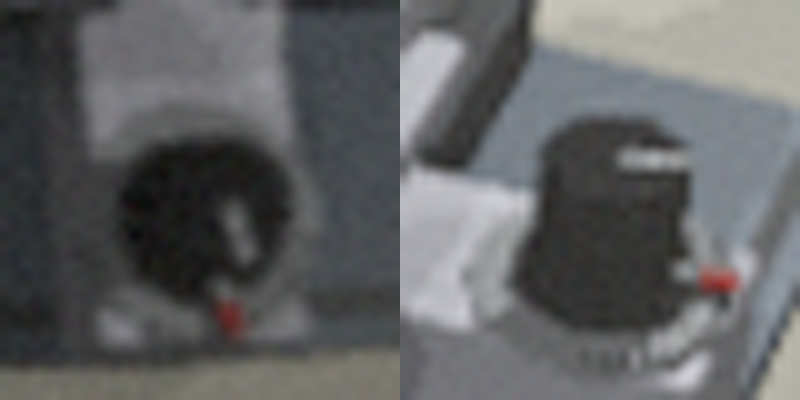

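```bash
cat > k.py <<'E'
from h import *
np.set_printoptions(precision=2,suppress=True)
K0=np.array([.519,-.1595])
def seg(n,p,show=False):
    c=proj(n,[*K0,.104])[0];s=8;x0,y0=int(c[0]-16),int(c[1]-16)
    P=p[y0:y0+46,x0:x0+36];B=cv2.resize(P,None,fx=s,fy=s,interpolation=cv2.INTER_CUBIC).astype(int)
    tr=lambda m:np.c_[(np.nonzero(m)[1]+.5)/s-.5+x0,(np.nonzero(m)[0]+.5)/s-.5+y0]
    g=B.min(2);N,L,S,C=cv2.connectedComponentsWithStats((g>52).astype(np.uint8))
    best=None
    for i in range(1,N):
        if 60<S[i,4]<64*45:
            uv=tr(L==i);X=onz(n,uv,.104)[:,:2]-K0
            if np.hypot(*X.mean(0))<.014:
                w=g[L==i]-50.;mu=np.average(X,0,w);ev,e=np.linalg.eigh(np.cov(X.T,aweights=w));e=e[:,1];e=e if e[0]<0 else -e
                if best is None or S[i,4]>best[2]:best=(mu*1e3,e,S[i,4],np.ptp(X@e)*1e3)
    r=B[:,:,0]-B[:,:,1:].max(2);m=r>25
    uv=np.average(tr(m),axis=0,weights=r[m])
    return best,uv
if __name__=="__main__":
    R={}
    for n in("top","side"):
        D=[seg(n,np.load(f"{n}{i}.npz")["p"]) for i in(0,3)]
        for b,uv in D:print(n,b,"dir",np.degrees(np.arctan2(b[1][1],b[1][0]))%360,"rider uv",uv) if b else print(n,None,uv)
        if D[0][0] and D[1][0]:
            (a,e,*_),(b,f,*_)=D[0][0],D[1][0]
            s=np.linalg.solve(np.c_[e,-f],b-a);ax=a+e*s[0];print(n,"axis mm",ax,"radii",s)
            for z in(.068,.071,.074):
                y=(onz(n,D[1][1],z)[0,:2]-K0)*1e3-ax;print("  rider z",z,y,np.hypot(*y),np.degrees(np.arctan2(y[1],y[0]))%360)
E
python3 k.py
```

```text
top (array([-3.81,  4.55]), array([-0.71,  0.71]), np.int32(920), np.float64(18.00496503068255)) dir 134.96395409815193 rider uv [368.53 221.17]
top (array([-7.56, -2.96]), array([-0.96, -0.29]), np.int32(1117), np.float64(18.095909063540734)) dir 196.8344992683695 rider uv [368.58 221.32]
top axis mm [ 1.08 -0.34] radii [-6.92 -9.02]
  rider z 0.068 [-26.4   -7.92] 27.56165430905471 196.6947350057986
  rider z 0.071 [-26.78  -7.24] 27.741561902961504 195.13885672816667
  rider z 0.074 [-27.16  -6.57] 27.94165410175962 193.60414311875766
side (array([ 6.79, -0.96]), array([-0.09, -1.  ]), np.int32(367), np.float64(13.291432240932162)) dir 264.6271721884417 rider uv [340.44 153.59]
side None [340.44 153.63]
```

```bash
cat > fit.py <<'E'
import sys
from h import *
from scipy.optimize import least_squares
np.set_printoptions(precision=2,suppress=True)
K0=np.array([.5192,-.159])
def grab(N=8):
    for n in("top","side"):
        np.save(f"{n}_avg.npy",np.mean([arm.capture(n)[0].astype(float) for _ in range(N)],0))
def win(n,p,z=.104):
    c=proj(n,[*K0,z])[0].astype(int);v,u=np.mgrid[c[1]-14:c[1]+15,c[0]-14:c[0]+15]
    X=(onz(n,np.c_[u.ravel(),v.ravel()],z)[:,:2]-K0)*1e3
    return X,p[v,u].min(2).ravel().astype(float)
def rider(n,p,z):
    c=proj(n,[*K0,.072])[0].astype(int);v,u=np.mgrid[c[1]-16:c[1]+17,c[0]-16:c[0]+17]
    r=(p[v,u,0].astype(float)-p[v,u,1:].max(2)).ravel();m=r>20
    uv=np.average(np.c_[u.ravel(),v.ravel()][m],axis=0,weights=r[m]);return (onz(n,uv,z)[0,:2]-K0)*1e3
sg=lambda x:1/(1+np.exp(-np.clip(x,-40,40)))
def fit(data):   # list of (cam,angle index,picture)
    W=[win(n,p) for n,_,p in data]
    na=max(i for _,i,_ in data)+1
    def res(q):
        ax={"top":q[0:2],"side":q[2:4]};r0,r1,w=q[4:7];a=q[7:7+na];ab=q[7+na:].reshape(-1,2);o=[]
        for (n,i,_),(X,I),(A,B) in zip(data,W,ab):
            m=np.hypot(*X.T)<15
            Y=X-ax[n];d=np.array([np.cos(a[i]),np.sin(a[i])]);s=Y@d;t=Y@[-d[1],d[0]];b=.8
            box=(sg((s-r0)/b)-sg((s-r1)/b))*(sg((t+w/2)/b)-sg((t-w/2)/b))
            ok=np.hypot(*Y.T)<13.5
            o.append(np.where(ok,I-A-B*box,0)[m]/10)
        o.append((np.r_[q[0:4]]/2));return np.concatenate(o)
    q0=np.r_[0,0,0,0,2,14,2.5,np.radians([134,197][:na]),np.tile([25,100],len(data))]
    return least_squares(res,q0,loss="soft_l1")
if __name__=="__main__":
    if len(sys.argv)>1:grab()
    D=[(n,0,np.load(f"{n}0.npz")["p"]) for n in("top","side")]+[(n,1,np.load(f"{n}_avg.npy")) for n in("top","side")]
    for name,d in(("both",D),("top",D[::2]),("side",D[1::2])):
        r=fit(d);q=r.x;print(name,"cost",r.cost,"axis top",q[:2],"side",q[2:4],"r0 r1 w",q[4:7],"angles",np.degrees(q[7:9]),"AB",q[9:])
        for n,ax in(("top",q[:2]),("side",q[2:4])):
            for z in(.070,.073):
                y=rider(n,dict((a,c) for a,_,c in D)[n],z)-ax;print("  ",n,z,"rider r",np.hypot(*y),"dir",np.degrees(np.arctan2(y[1],y[0]))%360)
E
python3 fit.py grab
```

```text
both cost 42.368841657220784 axis top [ 0.52 -0.88] side [-0.53 -3.63] r0 r1 w [-0.75 13.97  5.63] angles [133.11 198.63] AB [ 24.11  69.09  50.55 109.77  29.53  65.91  61.53 101.67]
   top 0.07 rider r 27.39959146762666 dir 196.23875052197147
   top 0.073 rider r 27.585331030717136 dir 194.6757847133027
   side 0.07 rider r 27.426104753560256 dir 196.9489996450082
   side 0.073 rider r 27.642768752503915 dir 189.1936125905251
top cost 13.215391339278941 axis top [ 0.74 -1.11] side [-0. -0.] r0 r1 w [-0.43 14.57  6.14] angles [132.79 195.88] AB [23.89 65.58 29.32 62.28]
   top 0.07 rider r 27.552950323891427 dir 195.64771748879332
   top 0.073 rider r 27.746332116362055 dir 194.0976450667187
   side 0.07 rider r 29.183143041956193 dir 203.47029958897355
   side 0.073 rider r 28.961126309645024 dir 196.1263187131367
side cost 26.002563060779366 axis top [0. 0.] side [-1.11 -3.09] r0 r1 w [-1.48 13.88  4.54] angles [133.2  204.14] AB [ 51.31 124.74  61.66 120.61]
   top 0.07 rider r 27.16600990363694 dir 198.3260457530961
   top 0.073 rider r 27.32448983281749 dir 196.7357965638746
   side 0.07 rider r 27.042925951805277 dir 198.39618936104372
   side 0.073 rider r 27.169546663888056 dir 190.5093491143953
```

Call:
play_rows(series=[0,0,0,0.015,0,0,0,0,0,0,0.03,0,0,0,0,0,0,0.03,0,0,0])

```text
time_s: 8.57
ee_pos: [0.4721, 0.3214, 0.159]
tool_rot: [-0.109, 0.994, -0.001, -0.001]
contact_force: [-1.1, 0.1, 0.0]
finger_gap: 0.0857
```

```bash
python3 - <<'E'
from h import *
plan(.4725,.3241,.086,-167.5)
E
```

```text
t 8.5667 pos [0.4721 0.3214 0.159 ] yaw -167.49 tilt 0.19 q [0.598 0.384 0.016 1.206 0.    0.379] F [-1.1  0.1  0. ] gap 0.0857
shift [-0.0012  0.0026  0.073 ]
turn z 0.0
```

Call:
play_rows(series=[0,0,0,0.02,0,0,0,0,0,0,0.04,0,0,0,0,0,0,0.06,0,0,0,0,0,0,0.072,0,0,0,0,0,0,0.072,0,0,0])

```text
time_s: 8.98
ee_pos: [0.472, 0.3213, 0.0876]
tool_rot: [-0.109, 0.994, -0.001, -0.002]
contact_force: [-0.5, 0.1, -0.7]
finger_gap: 0.0855
```

```bash
python3 - <<'E'
from h import *
plan(.4725,.3241,.086,-167.5)
for _ in range(4): arm.capture("side"); plan(.4725,.3241,.086,-167.5)
E
```

```text
t 8.9833 pos [0.472  0.3213 0.0876] yaw -167.49 tilt 0.2 q [ 0.598  0.426 -0.109  1.04  -0.     0.379] F [-0.5  0.1 -0.7] gap 0.0855
shift [-0.001   0.0026  0.0016]
turn z 0.0
t 9.0333 pos [0.4726 0.3218 0.0892] yaw -167.49 tilt 0.1 q [ 0.598  0.424 -0.107  1.041  0.     0.379] F [-0.6  0.2  1. ] gap 0.0854
shift [-0.0004  0.0023  0.0032]
turn z 0.0
t 9.0833 pos [0.4733 0.3222 0.0902] yaw -167.5 tilt 0.0 q [ 0.598  0.423 -0.105  1.042 -0.     0.379] F [-0.1  1.2 -0.2] gap 0.0852
shift [0.0003 0.002  0.0042]
turn z 0.0
t 9.1333 pos [0.4736 0.3224 0.0907] yaw -167.5 tilt 0.07 q [ 0.598  0.423 -0.105  1.042  0.     0.379] F [-0.8 -0.1  0.7] gap 0.0855
shift [0.0007 0.0019 0.0047]
turn z 0.0
t 9.1833 pos [0.4738 0.3225 0.0909] yaw -167.5 tilt 0.1 q [ 0.598  0.423 -0.105  1.042 -0.     0.379] F [-0.3  0.1  1. ] gap 0.0854
shift [0.0009 0.0018 0.0049]
turn z 0.0
```

Call:
play_rows(series=[0,0.0009,0.0018,0.004,0,0,0,0.4,0.0009,0.0018,0.004,0,0,0,0.8,0.0009,0.0018,0.004,0,0,0,1,0.0009,0.0018,0.004,0,0,0,1,0.0009,0.0018,0.004,0,0,0], newtons=80)

```text
time_s: 9.6
ee_pos: [0.472, 0.3237, 0.0857]
tool_rot: [-0.109, 0.994, 0.0, 0.0]
contact_force: [0.1, 0.1, 0.1]
finger_gap: 0.0384
```

Call:
play_rows(series=[1,0,0,0,0,0,0,1,0,0,0,0,0,0,1,0,0,0,0,0,0,1,0,0,0,0,0,0,1,0,0,0,0,0,0])

```text
time_s: 10.02
ee_pos: [0.472, 0.3238, 0.0858]
tool_rot: [-0.109, 0.994, 0.0, 0.0]
contact_force: [-0.8, 0.1, 4.3]
finger_gap: 0.0186
```

```bash
python3 - <<'E'
from h import *
plan(.4725,.3241,.086,-167.5)
E
```

```text
t 10.0167 pos [0.472  0.3238 0.0858] yaw -167.5 tilt 0.03 q [ 0.601  0.426 -0.113  1.031  0.     0.383] F [-0.8  0.1  4.3] gap 0.0186
shift [-0.0005  0.0002 -0.0002]
turn z 0.0
```

Call:
play_rows(series=[1,0,0,-0.01,0,0,0,1,0,0,-0.025,0,0,0,1,0,0,-0.045,0,0,0,1,0,0,-0.07,0,0,0,1,0,0,-0.095,0,0,0])

```text
time_s: 10.43
ee_pos: [0.4713, 0.3232, 0.1815]
tool_rot: [-0.109, 0.994, -0.0, -0.001]
contact_force: [0.7, 1.8, -3.4]
finger_gap: 0.0184
```

Call:
play_rows(series=[1,0,0,-0.025,0,0,0,1,0,0,-0.045,0,0,0,1,0,0,-0.06,0,0,0,1,0,0,-0.065,0,0,0,1,0,0,-0.065,0,0,0])

```text
time_s: 10.85
ee_pos: [0.4722, 0.3238, 0.2465]
tool_rot: [-0.109, 0.994, 0.0, 0.001]
contact_force: [0.0, 0.6, -4.8]
finger_gap: 0.0184
```

```bash
python3 - <<'E'
from h import *
plan(.604,.0082,.245,-167.5)
p,d=arm.capture("side");cv2.imwrite("pics/lift.png",cv2.resize(p[60:400,130:430,::-1],(600,600*340//300//1)) if 0 else cv2.resize(p[200:400,150:400,::-1],(750,600)))
E
```

```text
t 10.85 pos [0.4722 0.3238 0.2465] yaw -167.5 tilt 0.09 q [ 0.601  0.365  0.208  1.413 -0.     0.383] F [ 0.   0.6 -4.8] gap 0.0184
shift [-0.0603 -0.3366  0.0015]
turn z -0.0
```

View pics/lift.png

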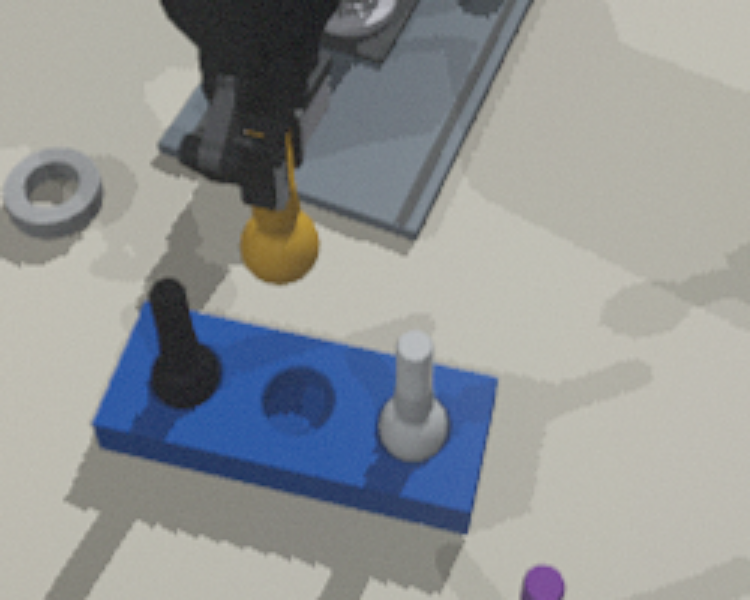

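Call:
play_rows(series=[1,-0.005,-0.025,0,0,0,0,1,-0.012,-0.065,0,0,0,0,1,-0.018,-0.1,0,0,0,0,1,-0.024,-0.135,0,0,0,0,1,-0.03,-0.17,0,0,0,0])

```text
time_s: 11.32
ee_pos: [0.5376, 0.1624, 0.244]
tool_rot: [-0.109, 0.994, -0.0, -0.001]
contact_force: [1.3, 0.9, -3.4]
finger_gap: 0.0182
```

Call:
play_rows(series=[1,-0.007,-0.035,0,0,0,0,1,-0.013,-0.07,0,0,0,0,1,-0.02,-0.105,0,0,0,0,1,-0.026,-0.14,0,0,0,0,1,-0.03,-0.16,0,0,0,0])

```text
time_s: 11.73
ee_pos: [0.6021, 0.011, 0.2437]
tool_rot: [-0.108, 0.994, -0.0, -0.001]
contact_force: [-0.4, -0.9, -3.8]
finger_gap: 0.0184
```

Call:
play_rows(series=[1,0,-0.0066,0.02,0,0,0,1,0,-0.0066,0.04,0,0,0,1,0,-0.0066,0.05,0,0,0,1,0,-0.0066,0.05,0,0,0])

```text
time_s: 12.07
ee_pos: [0.6014, 0.008, 0.1921]
tool_rot: [-0.109, 0.994, 0.0, -0.003]
contact_force: [-0.5, -0.1, -3.9]
finger_gap: 0.0185
```

```bash
python3 - <<'E'
from h import *
T=[]
for n in("side","top"):
    for _ in range(3):p,d=arm.capture(n)
    plan(.604,.0082,.14,-167.5)
    u,v=proj(n,[.604,.008,.1])[0].astype(int)
    T.append(cv2.resize(p[v-40:v+40,u-40:u+40,::-1],(400,400),interpolation=cv2.INTER_CUBIC))
    C=cloud(n,d,np.ones(d.shape,bool));rgb=p.reshape(-1,3)[(d>0).ravel()].astype(int)
    hs=cv2.cvtColor(p,cv2.COLOR_RGB2HSV).reshape(-1,3)[(d>0).ravel()].astype(int)
    m=(np.hypot(C[:,0]-.604,C[:,1]-.008)<.06)&(hs[:,0]>12)&(hs[:,0]<32)&(hs[:,1]>120)
    k=m&(C[:,2]>.105)&(C[:,2]<.165);print(n,"stud pts",k.sum(),"min",C[k].min(0) if k.any() else 0,"max",C[k].max(0) if k.any() else 0)
    np.save(f"{n}_studpts.npy",C[k])
cv2.imwrite("pics/above.png",np.hstack(T))
E
```

```text
t 12.2167 pos [0.6034 0.0084 0.1961] yaw -167.46 tilt 0.02 q [ 0.014  0.438  0.19   1.322  0.    -0.205] F [ 0.6 -0.4 -3.3] gap 0.0183
shift [-0.0005 -0.0003  0.0561]
turn z 0.001
side stud pts 229 min [ 0.58319449 -0.00372527  0.13036468] max [0.61639421 0.02932407 0.16426673]
t 12.3667 pos [0.6037 0.0083 0.1965] yaw -167.47 tilt 0.08 q [ 0.014  0.437  0.19   1.322  0.    -0.205] F [-0.1  0.1 -3.9] gap 0.0184
shift [-0.0001 -0.0002  0.0565]
turn z 0.001
top stud pts 0 min 0 max 0
```

View pics/above.png

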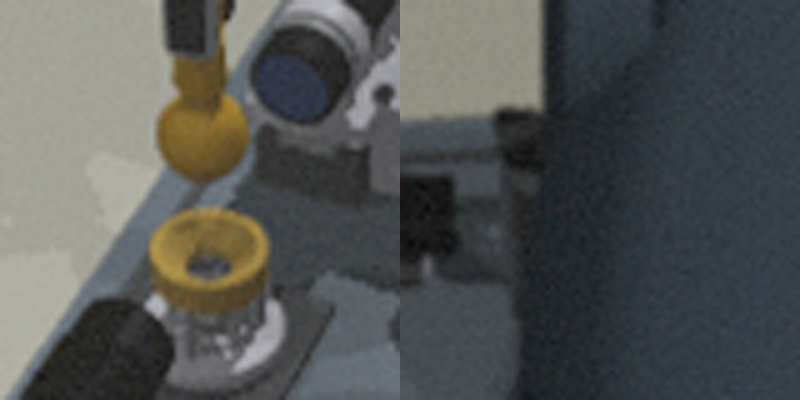

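The stud hangs above the ring in the side view, ball centre at about (202,137) and rim centre at (210,238) in the crop. I'll check the lateral offset with a sphere fit.

```bash
python3 - <<'E'
from h import *
from scipy.optimize import least_squares
P=np.load("side_studpts.npy");P=P[P[:,2]<.155]
r=least_squares(lambda c:np.linalg.norm(P-c,axis=1)-.02,[.604,.008,.143],loss="soft_l1",f_scale=.001);print("ball",r.x.round(4),np.sqrt(np.mean(r.fun**2)))
P=np.load("side0.npz");C=cloud("side",P["d"],np.ones((420,560),bool))
k=C[(np.hypot(C[:,0]-.604,C[:,1]-.008)<.04)&(C[:,2]>.06)&(C[:,2]<.082)]
# outer rim: ring of R 27 -> fit circle to outermost points per azimuth
def f(c):
    d=k[:,:2]-c;a=(np.arctan2(d[:,1],d[:,0])//.35).astype(int);rr=np.hypot(*d.T)
    return [rr[a==i].max()-.027 for i in set(a) if (a==i).sum()>3]
from scipy.optimize import minimize
print(minimize(lambda c:np.sum(np.abs(f(c))),[.604,.008],method="Nelder-Mead").x)
plan(.604,.0082,.14,-167.5)
E
```

```text
ball [0.6037 0.008  0.1421] 0.0011294451954088898
[0.60259175 0.00835073]
t 12.3667 pos [0.6037 0.0083 0.1965] yaw -167.47 tilt 0.08 q [ 0.014  0.437  0.19   1.322  0.    -0.205] F [-0.1  0.1 -3.9] gap 0.0184
shift [-0.0001 -0.0002  0.0565]
turn z 0.001
```

Call:
play_rows(series=[1,0,0,0.015,0,0,0,1,0,0,0.03,0,0,0,1,0,0,0.042,0,0,0,1,0,0,0.05,0,0,0,1,0,0,0.05,0,0,0])

```text
time_s: 12.78
ee_pos: [0.6027, 0.0082, 0.1444]
tool_rot: [-0.109, 0.994, 0.0, -0.001]
contact_force: [-0.5, 0.0, -5.0]
finger_gap: 0.0183
```

Call:
play_rows(series=[1,0,0,0.002,0,0,0,1,0,0,0.004,0,0,0,1,0,0,0.006,0,0,0,1,0,0,0.008,0,0,0,1,0,0,0.008,0,0,0])

```text
time_s: 13.2
ee_pos: [0.6033, 0.008, 0.1373]
tool_rot: [-0.109, 0.994, -0.0, -0.0]
contact_force: [-0.6, -0.1, -4.4]
finger_gap: 0.0186
```

```bash
python3 - <<'E'
from h import *
plan(.604,.0082,.124,-167.5)
for _ in range(3):arm.capture("side")
plan(.604,.0082,.124,-167.5)
E
```

```text
t 13.2 pos [0.6033 0.008  0.1373] yaw -167.5 tilt 0.0 q [ 0.013  0.457  0.07   1.184 -0.    -0.205] F [-0.6 -0.1 -4.4] gap 0.0186
shift [-0.0007  0.0001  0.0133]
turn z -0.0
t 13.35 pos [0.6034 0.008  0.1376] yaw -167.5 tilt 0.01 q [ 0.013  0.457  0.07   1.184 -0.    -0.205] F [ 0.3  0.  -4.7] gap 0.0182
shift [-0.0006  0.0001  0.0136]
turn z 0.0
```

Call:
play_rows(series=[1,0,0,0.0007,0,0,0,1,0,0,0.0014,0,0,0,1,0,0,0.002,0,0,0,1,0,0,0.002,0,0,0])

```text
time_s: 13.68
ee_pos: [0.6035, 0.008, 0.1358]
tool_rot: [-0.109, 0.994, -0.0, 0.0]
contact_force: [-1.8, -0.3, 3.3]
finger_gap: 0.0181
```

Call:
play_rows(series=[1,0,0,0.0007,0,0,0,1,0,0,0.0014,0,0,0,1,0,0,0.002,0,0,0,1,0,0,0.002,0,0,0])

```text
time_s: 14.02
ee_pos: [0.6034, 0.008, 0.1335]
tool_rot: [-0.109, 0.994, -0.0, 0.0]
contact_force: [-1.4, -0.8, 5.1]
finger_gap: 0.0182
```

Call:
play_rows(series=[1,0,0,0.0007,0,0,0,1,0,0,0.0014,0,0,0,1,0,0,0.002,0,0,0,1,0,0,0.002,0,0,0])

```text
time_s: 14.35
ee_pos: [0.6035, 0.008, 0.1317]
tool_rot: [-0.109, 0.994, -0.0, 0.0]
contact_force: [-2.0, -1.5, 6.8]
finger_gap: 0.0184
```

Call:
play_rows(series=[1,0.0002,0,0.0008,0,0,0,1,0.0004,-0.0002,0.0016,0,0,0,1,0.0004,-0.0002,0.0024,0,0,0,1,0.0004,-0.0002,0.003,0,0,0,1,0.0004,-0.0002,0.003,0,0,0])

```text
time_s: 14.77
ee_pos: [0.6032, 0.0077, 0.1288]
tool_rot: [-0.109, 0.994, -0.0, 0.0]
contact_force: [-2.0, -0.5, 8.0]
finger_gap: 0.0184
```

Call:
play_rows(series=[1,0,0,0.0004,0,0,0,1,0,0,0.0008,0,0,0,1,0,0,0.0012,0,0,0,1,0,0,0.0015,0,0,0,1,0,0,0.0015,0,0,0])

```text
time_s: 15.18
ee_pos: [0.6032, 0.0078, 0.1275]
tool_rot: [-0.109, 0.994, -0.0, 0.0]
contact_force: [-2.3, -0.7, 9.4]
finger_gap: 0.0186
```

Call:
play_rows(series=[1,0,0,0.0004,0,0,0,1,0,0,0.0008,0,0,0,1,0,0,0.001,0,0,0,1,0,0,0.001,0,0,0])

```text
time_s: 15.52
ee_pos: [0.6032, 0.0077, 0.1265]
tool_rot: [-0.109, 0.994, -0.0, 0.0]
contact_force: [-3.0, -0.3, 11.0]
finger_gap: 0.0185
```

Call:
play_rows(series=[1,0,0,0.0003,0,0,0,1,0,0,0.0005,0,0,0,1,0,0,0.0005,0,0,0])

```text
time_s: 15.77
ee_pos: [0.6032, 0.0077, 0.1261]
tool_rot: [-0.109, 0.994, -0.0, 0.0]
contact_force: [-2.6, -0.5, 11.2]
finger_gap: 0.0187
```

```bash
python3 - <<'E'
from h import *
f=[]
for _ in range(6):arm.capture("side");s=arm.read_state();f.append(np.r_[s["contact_force"],s["ee_pos"]*1e3,s["ft_torque"]])
print(np.mean(f,0).round(2),np.std(f,0).round(2))
E
```

```text
[-2.8300e+00 -3.7000e-01  1.1010e+01  6.0325e+02  7.7300e+00  1.2610e+02
 -3.0000e-02  5.8000e-01  0.0000e+00] [0.4  0.27 0.43 0.01 0.01 0.02 0.01 0.03 0.02]
```

Call:
play_rows(series=[1,0.0003,0,0.0002,0,0,0,1,0.0005,0,0.0005,0,0,0,1,0.0005,0,0.0005,0,0,0,1,0.0005,0,0.0005,0,0,0])

```text
time_s: 16.4
ee_pos: [0.603, 0.0076, 0.1257]
tool_rot: [-0.109, 0.994, -0.0, 0.001]
contact_force: [-2.0, 0.0, 12.4]
finger_gap: 0.0187
```

Call:
play_rows(series=[1,0,0,0.0002,0,0,0,1,0,0,0.0004,0,0,0,1,0,0,0.0004,0,0,0,1,0,0,0.0004,0,0,0])

```text
time_s: 16.73
ee_pos: [0.603, 0.0076, 0.1253]
tool_rot: [-0.109, 0.994, -0.0, 0.001]
contact_force: [-2.2, -1.2, 11.2]
finger_gap: 0.0183
```

Call:
play_rows(series=[1,0,0,0.0002,0,0,0,1,0,0,0.0004,0,0,0,1,0,0,0.0004,0,0,0,1,0,0,0.0004,0,0,0])

```text
time_s: 17.07
ee_pos: [0.603, 0.0076, 0.1249]
tool_rot: [-0.109, 0.994, -0.0, 0.001]
contact_force: [-1.6, -0.7, 11.5]
finger_gap: 0.0182
```

Call:
play_rows(series=[1,0,0,0.0002,0,0,0,1,0,0,0.0004,0,0,0,1,0,0,0.0004,0,0,0,1,0,0,0.0004,0,0,0])

```text
time_s: 17.4
ee_pos: [0.603, 0.0077, 0.1246]
tool_rot: [-0.109, 0.994, -0.0, 0.001]
contact_force: [-2.0, 0.2, 12.3]
finger_gap: 0.0185
```

```bash
python3 - <<'E'
from h import *
f=[]
for _ in range(6):arm.capture("side");s=arm.read_state();f.append(np.r_[s["contact_force"],s["ee_pos"]*1e3,s["ft_torque"]])
print(np.mean(f,0).round(2),np.std(f,0).round(2));plan(None,0,0)
E
```

```text
[-1.870e+00 -4.600e-01  1.183e+01  6.030e+02  7.640e+00  1.246e+02
 -3.000e-02  4.000e-01 -1.000e-02] [0.42 0.27 0.63 0.01 0.01 0.01 0.02 0.02 0.02]
t 17.7 pos [0.603  0.0077 0.1246] yaw -167.5 tilt 0.09 q [ 0.013  0.461  0.043  1.151  0.    -0.206] F [-2.4 -0.3 11.8] gap 0.0184
```

Call:
play_rows(series=[1,0,0,0.0002,0,0,0,1,0,0,0.0004,0,0,0,1,0,0,0.0004,0,0,0,1,0,0,0.0004,0,0,0])

```text
time_s: 18.03
ee_pos: [0.603, 0.0077, 0.1242]
tool_rot: [-0.109, 0.994, -0.0, 0.001]
contact_force: [-2.6, -0.6, 12.3]
finger_gap: 0.0185
```

Call:
play_rows(series=[1,0,0,0.0002,0,0,0,1,0,0,0.0004,0,0,0,1,0,0,0.0004,0,0,0,1,0,0,0.0004,0,0,0])

```text
time_s: 18.37
ee_pos: [0.603, 0.0077, 0.1238]
tool_rot: [-0.109, 0.994, -0.0, 0.001]
contact_force: [-1.9, 0.1, 13.3]
finger_gap: 0.0183
```

Call:
play_rows(series=[1,0,0,0.0001,0,0,0,1,0,0,0.0003,0,0,0,1,0,0,0.0003,0,0,0,1,0,0,0.0003,0,0,0])

```text
time_s: 18.7
ee_pos: [0.6031, 0.0076, 0.1238]
tool_rot: [-0.109, 0.994, -0.0, 0.001]
contact_force: [-2.4, -0.0, 15.3]
finger_gap: 0.0188
```

Call:
play_rows(series=[1,0,0,0.0001,0,0,0,1,0,0,0.0003,0,0,0,1,0,0,0.0003,0,0,0,1,0,0,0.0003,0,0,0])

```text
time_s: 19.03
ee_pos: [0.6032, 0.0077, 0.1237]
tool_rot: [-0.109, 0.994, -0.0, 0.001]
contact_force: [-4.1, -0.2, 18.5]
finger_gap: 0.0184
```

```bash
python3 - <<'E'
from h import *
from scipy.optimize import least_squares
f=[];I=0
for _ in range(6):
    p,d=arm.capture("side");s=arm.read_state();f.append(np.r_[s["contact_force"],s["ee_pos"]*1e3]);I=I+p/6.
print(np.mean(f,0).round(2),np.std(f,0).round(2));plan(None,0,0)
u,v=proj("side",[.604,.008,.09])[0].astype(int)
cv2.imwrite("pics/press.png",cv2.resize(I[v-35:v+35,u-40:u+40,::-1].astype(np.uint8),(640,560),interpolation=cv2.INTER_CUBIC))
E
```

```text
[-3.7900e+00 -2.0000e-01  1.8460e+01  6.0321e+02  7.6700e+00  1.2374e+02] [0.62 0.88 0.41 0.02 0.01 0.01]
t 19.3333 pos [0.6032 0.0077 0.1237] yaw -167.5 tilt 0.13 q [ 0.013  0.461  0.041  1.149  0.    -0.206] F [-4.5  0.4 19. ] gap 0.0185
```

View pics/press.png

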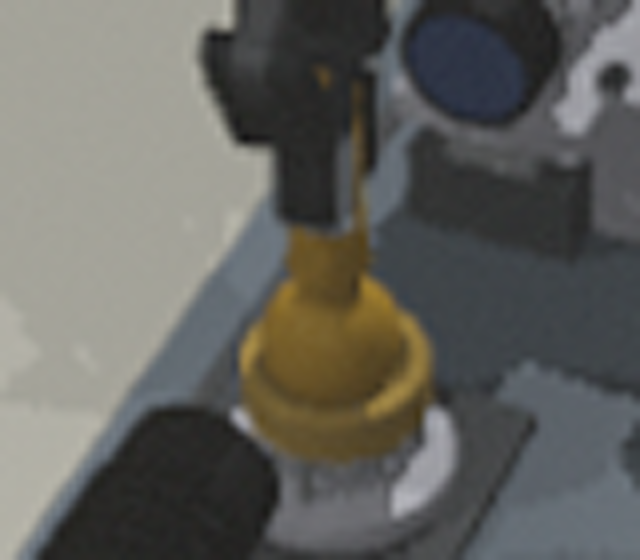

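The TCP stopped at 0.1237 m (predicted 0.1238) while the force climbed from 13 to 18.5 N for 0.6 mm of command. That is hard contact on the anvil. The picture shows the ball seated in the lowered ring with the shank upright, so I'm handing in.

```bash
python3 -c "
from bench import arm
print(arm.close_job());s=arm.read_state();print(s['time_s'],s['ee_pos'],s['contact_force'],s['finger_gap'])"
```

```text
the job is handed in; nothing more can be done
None
the job is handed in; nothing more can be done
```

I set the focus knob, then seated the yellow stud in the sprung ring and pressed it down onto the anvil. I handed the job in at about 19.3 s, still holding it; no verdict was reported.

- **Focus knob:** I turned it +64°. Afterwards, the top camera put the white line at 196–198° and the rider at 194–197°, so they match to about 2°. The side camera alone was rougher: it put the line at 204° and the rider anywhere from 190° to 198°, so I relied on the top view. I did not look at the knob again after moving to the stud.
- **Stud:** I took it from the middle pocket of the tray, and a sphere fit put its ball within about 1 mm of the ring's centre before I lowered it. The force rose with the spring to about 12–13 N. The tool then stopped at a height of 0.1237 m, against 0.1238 m predicted for foot on anvil, while the push climbed to 18.5 N.
- **Final state:** The grip was 80 N, the tool was tilted about 0.1° and the sideways force was about 4 N. The last picture shows the ball seated in the lowered ring with the shank upright.
- **Other items:** I did not touch the bright and black studs, the ring gauge or the purple look-alike.

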